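Vent a filter holder and back off its knurled clamp ring

ROBOT

A 7-joint arm with a two-finger parallel gripper is mounted at the origin on the work surface. World frame = base frame: x ahead of the robot, y to its left, z up, the work surface at z = 0. Lengths are in m, angles in rad, forces in N, time in s.
With the tool pointing down it reaches from about 0.4 to 0.875 m from the base axis. Payload 6.5 kg.
Tool frame: the origin (TCP) lies midway between the tips of the shut fingers; the grasp point (between the pads) lies 19 mm behind it; x points along the fingers, z is the direction in which the jaws open and shut, and the axes are right-handed (so a half turn about x gives the same grasp; the last joint's range is limited). The gripper opens to 88 mm and grips with 3 to 60 N. Pads are 18 mm wide; open, the fingers measure 123 mm over their backs; the gripper's body (75 mm by 187 mm) begins 45 mm behind the grasp point.
Start: joints at [1.106, 0.536, -0.004, 1.538, 0.003, 1.067, -0.071], TCP at [0.252, -0.599, 0.239] pointing down, gripper open.
Joint ranges: [-2.7, 2.7], [-0.37, 2.16], [-1.27, 1.26], [0.24, 2.4], [-1.31, 4.45], [0.19, 1.91], [-2.76, 2.76]. Speed limits (rad/s): [2.39, 2.39, 3.14, 3.14, 3.14, 3.14, 3.14].

INTERFACE

Orientations are given as a rotation vector (axis times angle).
In Python, from rig import manip gives the robot as it stands. The module is installed in compiled form; this text tells all that it offers.
- The arm moves only by the shell command python3 -m crank 'ROWS' [FORCE]. ROWS is JSON, one flat list of numbers, 5 for each row, row after row: the gripper command: -1 is shut, 1 is fully open, values between are in proportion, then the shift along the tool's x, y, z scaled (see below), then the turn about the tool's x scaled (see below). In form: [grip, dx, dy, dz, turn, grip, dx, dy, dz, turn, ...]. A call has 1 to 5 rows; each row shifts and turns the commanded pose from where the row before left it, along the tool's axes as they then stand; what a row does not reach is not made up. The controller multiplies each number of a shift by 250 mm and each number of a turn by 2 pi rad. A row lasts 1/10 s, in which the tool goes at most 50 mm and 8.59 degrees, less where a joint would pass 70% of its speed; a pose out of reach is approached as far as the arm can. A call with a number of a shift or a turn outside -1 to 1 is refused whole. A call with a gripper value outside its range is refused whole. The fingers move at their own pace and stop on an object; FORCE is the grip in N (left out, the last holds). Time passes only in rows, so rows that do not move let the fingers close. It gives the time, the measured TCP pose, the force and the opening at its end, in the units of the state.
- manip.get_state(): the state, without advancing time (a new reading comes with each control period).
- manip.get_image(name): name is "scene" or "top"; returns (picture, depth): 400x640x3 uint8, red, green, blue; 400x640 float32, m along the optical axis (not along the pixel's ray), 0 where there is no reading.
- manip.camera_info(name): a dict with "mtx" (3x3 intrinsics, pixels), "k1" (the pictures are not rectified: a ray, as slopes to the right and down, at radius r is drawn at 1 + k1 r^2 times it, then the intrinsics apply), "T" (4x4, takes a point from camera to world coordinates). Camera axes: x right, y down, z forward; pixel columns grow to the right and rows downward; lengths in m; the calibration is good to about 2 mm. A picture is of the moment at which its call begins. camera_info takes no time and is no camera call.
- manip.finish_job(): hands the job in, once; it reports no verdict.
The state is a dict: "time_s": time; "joint_pos": joint angles; "qvel": joint speeds; "tau": joint torques, N m; "tcp_pos": TCP position; "eef_rot": TCP orientation; "ft_force": force on the tool from outside, world axes, zero at the start; "torque": the same for the moment, N m; "width": finger opening in m.
Only numpy, scipy, OpenCV 4.12 (cv2) and the standard library are available. Lean on these libraries where they do the work, as an engineer would, in place of code of your own. Each camera call takes 0.05 s, during which the arm holds its last target.

TASK

Open up the pressure filter holder on the bench: first press the red vent button in the middle of its cover fully down for a moment and let it go, before the blue ring is moved. Then roll a fingertip along the knurled rim of the blue clamp ring to turn it anticlockwise (seen from above) until its yellow ridge has come round to the red mark on the white flange for the second time, and leave it lined up there with nothing touching it. Lift and carry nothing, and leave the jar, the beaker and the tub where they stand.

Things in the scene. Friction and masses are not known exactly. Their poses are not given: they have to be found in the camera images.
- holder: the filter holder, bolted down; origin on its vertical axis, on the bench; its x axis points to the red mark. Base plate 170 x 170 x 12 mm; steel body of 92 mm diameter; white flange of 152 mm diameter, top 40 mm above the bench; the blue clamp ring from 55 to 85 mm above the bench; inside it a flat steel cover of 80 mm diameter, top at 87 mm
- ring_centre (a point): centre of the blue clamp ring, on the holder's axis, 70 mm above the bench. Its rim has 18 upright rounded ridges (coarse knurl), 8 mm wide, every 20 degrees; 102 mm diameter at the roots, 112 mm over the ridges: too wide to grip. A fingertip beside it, some 65 mm above the bench, pressed 2 to 4 mm inside the ridges and moved along the rim, takes the ring along
- clamp_ring (a joint): turn of the ring in rad, growing anticlockwise from above and counting whole turns. The yellow ridge meets the red mark at 6.283 (first time) and 12.566 (second time). Starts between 3.7 and 5.4; end stops at 0 and 19. It turns without rising, against about 0.14 N m of friction, and stays where it is left
- index_ridge (a point): top outer end of the one yellow ridge of the clamp ring, 56 mm from the axis, 85 mm above the bench; it goes round with the ring
- body_mark (a point): middle of the red mark, an 18 x 8 mm radial line on top of the white flange, 66 mm from the axis, 40 mm above the bench; the yellow ridge is to stop above it
- vent (a joint): travel of the red vent button in m: 0 up, 0.005 fully down. A spring brings it back
- vent_top (a point): centre of the top of the red vent button, a round cap of 24 mm diameter on the holder's axis, 97 mm above the bench when up; it goes down 5 mm, taking 1.5 N to start and 4 N at the bottom
- amber_jar: bystander: loose amber glass jar with a white cap, 56 mm diameter, 85 mm high; origin under its centre
- beaker: bystander: loose clear glass beaker, 60 mm diameter, 75 mm high; origin under its centre
- white_tub: bystander: loose white tub with a blue cap, 60 mm diameter, 60 mm high; origin under its centre
Mind the look-alikes: they are no part of the job. There is more than one size of the holder; the one meant has the size given above.

How it is judged:
By the outcome, as a careful person would: the job done as asked, in the order asked, and still so for the second after the job is handed in, with the robot touching nothing.
It also fails if it takes over 72 s, if anything falls off the work surface, if the arm or the gripper's body presses on something with over 40 N, if the wrist force passes 120 N, or if a joint passes its speed limit or range.

## Working session

There is one attempt and no reset: what is moved stays moved. The work goes in short steps, Python scripts to look and compute and a shell command to move; the robot and the scene stay as the last step left them, time stands still between calls to the robot, and variables do not carry over. Pictures are saved under pics/ and viewed, and the job is handed in when it is done.

```bash
mkdir -p pics; ls; python3 - <<'E'
from rig import manip
import cv2,numpy as np
s=manip.get_state()
for k,v in s.items(): print(k,np.round(v,4))
for n in ("scene","top"):
    i,d=manip.get_image(n); cv2.imwrite(f"pics/{n}0.png",i[:,:,::-1]); np.save(f"pics/{n}0.npy",d)
    c=manip.camera_info(n); print(n,np.round(c["mtx"],1).tolist(),c["k1"],np.round(c["T"],4).tolist())
E
```

```text
pics
time_s 0.0
joint_pos [ 1.1058  0.5372 -0.0044  1.5388  0.0026  1.0673 -0.0712]
qvel [-0.0007  0.0005 -0.0001  0.0016 -0.0007  0.002   0.0004]
tau [ 1.10000e-03 -5.70991e+01  9.91300e-01 -2.51610e+01 -5.63000e-02
  1.79000e-02  1.00000e-04]
tcp_pos [ 0.2521 -0.5984  0.2378]
eef_rot [ 0.9115  1.3735 -0.9101]
ft_force [0.1515 0.4353 0.1597]
torque [0.0652 0.04   0.0106]
width 0.0883
scene [[510.6, 0.0, 325.4], [0.0, 510.6, 202.5], [0.0, 0.0, 1.0]] -0.14174434534232544 [[0.0965, 0.6804, -0.7265, 1.4631], [0.9953, -0.0576, 0.0783, -0.0559], [0.0114, -0.7306, -0.6827, 0.9128], [0.0, 0.0, 0.0, 1.0]]
top [[501.2, 0.0, 322.3], [0.0, 501.2, 200.4], [0.0, 0.0, 1.0]] -0.12875134226419443 [[-0.0055, -0.9971, 0.0763, 0.5057], [-0.9999, 0.0064, 0.0122, 0.0281], [-0.0126, -0.0762, -0.997, 1.0651], [0.0, 0.0, 0.0, 1.0]]
```

View pics/scene0.png

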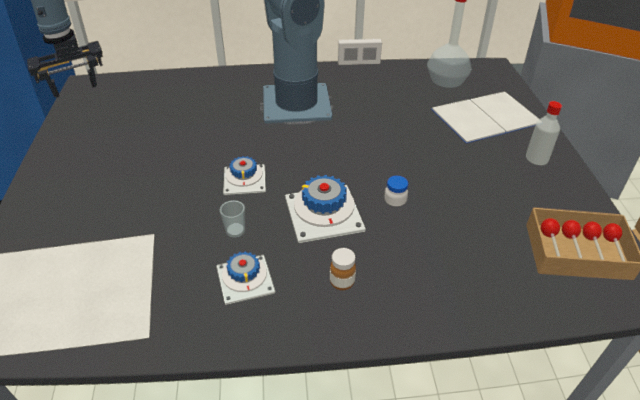

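View pics/top0.png

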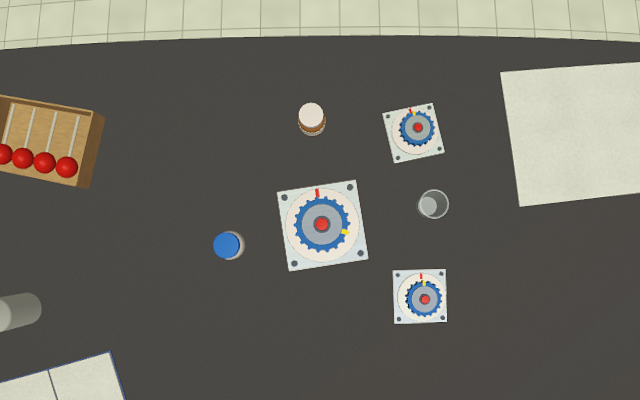

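The top view has three candidates: a large holder at (322,225) and small ones at (417,128) and (425,299). The large one should be the 170 mm one, so I'll measure it and check a close crop.

```bash
cat > h.py <<'E'
import numpy as np,cv2
from rig import manip
def cam(n):
    c=manip.camera_info(n); return np.array(c["mtx"]),c["k1"],np.array(c["T"])
def ray(n,u,v):
    K,k1,T=cam(n)
    xd=np.array([(u-K[0,2])/K[0,0],(v-K[1,2])/K[1,1]]); x=xd.copy()
    for _ in range(30): x=xd/(1+k1*(x@x))
    return T[:3,3],T[:3,:3]@np.array([x[0],x[1],1.])
def at(n,u,v,z):
    o,d=ray(n,u,v); return o+d*(z-o[2])/d[2]
def dep(n,u,v,D):
    o,d=ray(n,u,v); return o+d*D[int(round(v)),int(round(u))]
def proj(n,p):
    K,k1,T=cam(n); q=T[:3,:3].T@(np.asarray(p)-T[:3,3]); x=q[:2]/q[2]; x=x*(1+k1*(x@x))
    return K[:2,:2]@x+K[:2,2]
def cent(mask,box):
    m=np.zeros_like(mask); x0,y0,x1,y1=box; m[y0:y1,x0:x1]=mask[y0:y1,x0:x1]
    v,u=np.nonzero(m); return u.mean(),v.mean(),len(u)
E
python3 - <<'E'
from h import *
i=cv2.imread("pics/top0.png"); D=np.load("pics/top0.npy")
hsv=cv2.cvtColor(i,cv2.COLOR_BGR2HSV)
red=((hsv[...,0]<8)|(hsv[...,0]>172))&(hsv[...,1]>140)&(hsv[...,2]>90)
yel=(hsv[...,0]>20)&(hsv[...,0]<35)&(hsv[...,1]>140)&(hsv[...,2]>120)
u,v,n=cent(red,(308,210,336,240)); vt=at("top",u,v,.097); print("vent",u,v,n,vt, dep("top",u,v,D))
u,v,n=cent(red,(308,180,328,201)); bm=at("top",u,v,.040); print("mark",u,v,n,bm,dep("top",u,v,D))
u,v,n=cent(yel,(270,170,370,270)); ir=at("top",u,v,.085); print("yel",u,v,n,ir,dep("top",u,v,D))
print("r mark",np.hypot(*(bm-vt)[:2]),"r yel",np.hypot(*(ir-vt)[:2]))
a=np.arctan2(*(bm-vt)[1::-1]);b=np.arctan2(*(ir-vt)[1::-1]);print(a,b,"ring",(b-a)%(2*np.pi))
cs=[(278,193),(355,180),(368,259),(290,271)]
P=[at("top",*c,.012) for c in cs]; print([round(np.hypot(*(P[k]-P[k-1])[:2]),3) for k in range(4)],np.mean(P,0))
cs=[(383,113),(433,103),(444,152),(394,163)]
P2=[at("top",*c,.012) for c in cs]; print("small",[round(np.hypot(*(P2[k]-P2[k-1])[:2]),3) for k in range(4)],np.mean(P2,0))
for nm,c,z in (("jar",(311,115),.085),("tub",(226,245),.06),("beaker",(434,204),.075)): print(nm,at("top",*c,z),dep("top",*c,D))
print("small2",at("top",424,299,.06))
cv2.imwrite("pics/crop0.png",cv2.resize(i[165:285,262:382],None,fx=5,fy=5,interpolation=cv2.INTER_CUBIC))
E
```

```text
vent 321.46153846153845 223.67521367521368 117 [0.53462925 0.04183142 0.097     ] [0.53462888 0.04183125 0.09701235]
mark 316.7083333333333 192.29166666666666 24 [0.60083336 0.05205915 0.04      ] [0.60053745 0.05198471 0.04318781]
yel 344.48 231.32 25 [ 0.5197866  -0.00286592  0.085     ] [ 0.51972323 -0.00272673  0.08940299]
r mark 0.06698948286450797 r yel 0.047097313015059775
0.15327615027726776 -1.8914094117910458 ring 4.238499745111273
[np.float64(0.166), np.float64(0.165), np.float64(0.168), np.float64(0.165)] [0.53313139 0.04042944 0.012     ]
small [np.float64(0.111), np.float64(0.111), np.float64(0.109), np.float64(0.11)] [ 0.73047353 -0.15511955  0.012     ]
jar [0.75167552 0.06172715 0.085     ] [0.75094513 0.06162737 0.08790998]
tub [0.49367305 0.23490787 0.06      ] [0.49369723 0.2344913  0.06202472]
beaker [ 0.57276983 -0.18175267  0.075     ] [ 0.5774294  -0.19632898  0.0062349 ]
small2 [ 0.3837169  -0.16162956  0.06      ]
```

View pics/crop0.png

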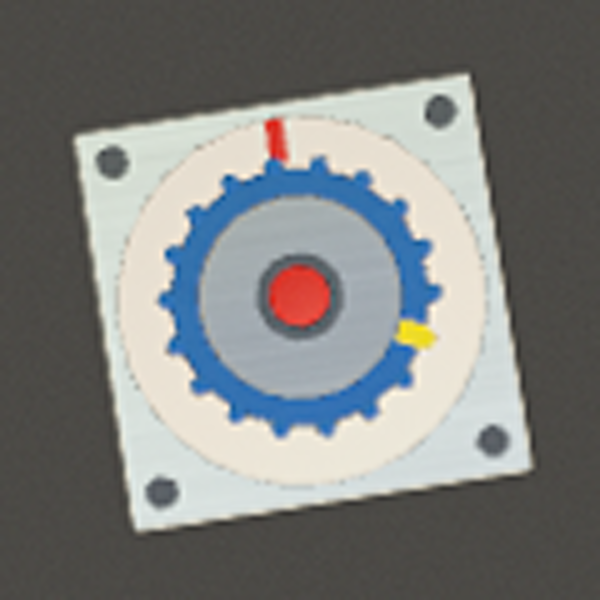

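The large holder measures about 166 mm, close to the 170 mm given, and its button is at the right height. The small ones measure 110 mm. The crop shows the mark at 12 o'clock and the yellow ridge at about 4 o'clock, with the ring at about 4.24 rad, within the stated range. Next I'll work out the tool axes and the move to above the vent.

```bash
python3 - <<'E'
from h import *
from scipy.spatial.transform import Rotation as R
s=manip.get_state(); M=R.from_rotvec(s["eef_rot"]).as_matrix(); print(np.round(M,3))
d=np.array([.5342,.0415,.16])-s["tcp_pos"]; print(M.T@d/.25)
# circle fit of ring/cover to refine axis: steel-coloured flange edge
i=cv2.imread("pics/top0.png"); hsv=cv2.cvtColor(i,cv2.COLOR_BGR2HSV)
b=((hsv[...,0]>95)&(hsv[...,0]<120)&(hsv[...,1]>120)&(hsv[...,2]>80)).astype(np.uint8); m=np.zeros_like(b); m[170:280,270:370]=b[170:280,270:370]
c,_=cv2.findContours(m,cv2.RETR_EXTERNAL,cv2.CHAIN_APPROX_NONE); c=max(c,key=cv2.contourArea)
h=cv2.convexHull(c)[:,0,:]; P=np.array([at("top",*q,.085)[:2] for q in h]); 
A=np.c_[2*P,np.ones(len(P))]; x=np.linalg.lstsq(A,(P**2).sum(1),rcond=None)[0]; print("ring fit",x[:2],np.sqrt(x[2]+x[:2]@x[:2]))
E
```

```text
[[-0.001  0.921  0.388]
 [ 0.001  0.388 -0.921]
 [-1.    -0.    -0.001]]
[ 0.3144554   2.03391094 -1.92052358]
ring fit [0.53489715 0.04198125] 0.05389762960486185
```

```bash
python3 -m crank '[-1,0,0,0,0.0212,-1,0,0,0,0.0212,-1,0,0,0,0.0212,-1,0,0.07,-0.16,0,-1,0,0.07,-0.16,0]' 20
python3 -m crank '[-1,0,0.07,-0.16,0,-1,0,0.07,-0.16,0,-1,0,0.07,-0.16,0,-1,0,0.07,-0.16,0,-1,0,0.07,-0.16,0]'
python3 -m crank '[-1,0,0.07,-0.16,0,-1,0,0.07,-0.16,0,-1,0,0.07,-0.16,0,-1,0,0.07,-0.16,0,-1,0,0.07,-0.16,0]'
```

```text
time_s: 0.6
tcp_pos: [0.2869, -0.5184, 0.238]
eef_rot: [1.212, 1.209, -1.212]
ft_force: [1.1, 0.4, -0.0]
width: 0.0502
time_s: 1.1
tcp_pos: [0.3754, -0.3173, 0.2386]
eef_rot: [1.21, 1.209, -1.21]
ft_force: [1.3, 0.3, 0.0]
width: 0.0101
time_s: 1.6
tcp_pos: [0.463, -0.1174, 0.2386]
eef_rot: [1.21, 1.209, -1.21]
ft_force: [-0.0, 0.3, 0.3]
width: 0.0004
```

```bash
python3 - <<'E'
from h import *
from scipy.spatial.transform import Rotation as R
s=manip.get_state(); M=R.from_rotvec(s["eef_rot"]).as_matrix(); print(np.round(M,3),s["tcp_pos"],s["joint_pos"],s["ft_force"],s["qvel"])
d=np.array([.5345,.0415,.13])-s["tcp_pos"]; print(M.T@d/.25)
E
```

```text
[[-0.     1.    -0.001]
 [-0.    -0.001 -1.   ]
 [-1.    -0.     0.   ]] [ 0.46298626 -0.11744809  0.23864008] [ 0.28597451  0.24970189 -0.15335305  1.97395364  0.04753662  0.92150407
 -1.4631412 ] [-0.0045179   0.2649074   0.30887744] [-0.68017674  0.11006733 -0.26162601 -0.14449752  0.0968076   0.03928506
 -0.98276489]
[ 0.43445091  0.2855867  -0.63607755]
```

```bash
python3 -m crank '[-1,0,0.0714,-0.159,0,-1,0,0.0714,-0.159,0,-1,0,0.0714,-0.159,0,-1,0,0.0714,-0.159,0,-1,0.15,0,0,0]'
python3 -m crank '[-1,0.15,0,0,0,-1,0.1,0,0,0,-1,0,0,0,0,-1,0,0,0,0]'
python3 - <<'E'
from h import *
s=manip.get_state(); print(s["tcp_pos"],s["ft_force"])
for n in ("scene","top"):
    i,d=manip.get_image(n); cv2.imwrite(f"pics/{n}1.png",i[:,:,::-1])
i=cv2.imread("pics/scene1.png"); cv2.imwrite("pics/c1.png",cv2.resize(i[100:250,250:420],None,fx=4,fy=4,interpolation=cv2.INTER_CUBIC))
E
```

```text
time_s: 2.1
tcp_pos: [0.5393, 0.0476, 0.2047]
eef_rot: [1.213, 1.209, -1.193]
ft_force: [1.1, -0.2, 0.2]
width: -0.0001
time_s: 2.5
tcp_pos: [0.5343, 0.0398, 0.139]
eef_rot: [1.21, 1.209, -1.21]
ft_force: [0.8, 0.4, 0.1]
width: 0.0005
[0.5342902  0.03978192 0.13898197] [0.76082085 0.40999167 0.06212329]
```

View pics/c1.png

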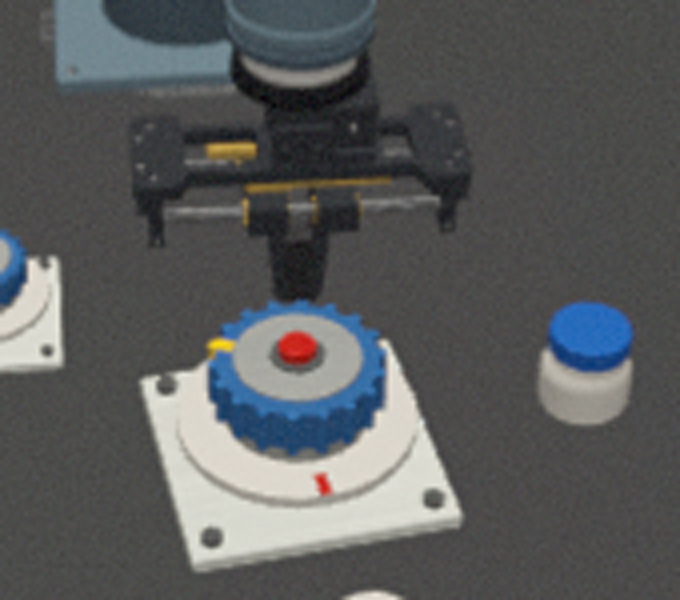

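View pics/top1.png

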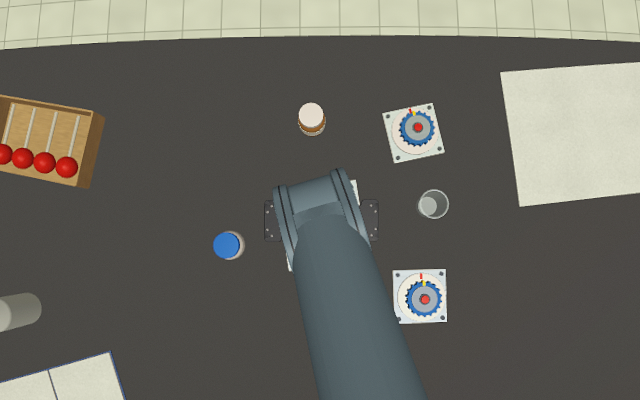

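Nothing is touching. The scene view shows the shut fingertips about 40 mm above the vent, roughly centred on it. Pressing down in small steps.

```bash
python3 -m crank '[-1,0.08,0,-0.006,0,-1,0.07,0,0,0,-1,0,0,0,0]'
python3 -m crank '[-1,0.012,0,0,0,-1,0.012,0,0,0,-1,0,0,0,0]'
python3 -m crank '[-1,0.008,0,0,0,-1,0,0,0,0]'
```

```text
time_s: 2.9
tcp_pos: [0.5338, 0.0411, 0.101]
eef_rot: [1.209, 1.209, -1.211]
ft_force: [-0.4, -1.1, 0.4]
width: 0.0005
time_s: 3.2
tcp_pos: [0.5354, 0.0413, 0.0961]
eef_rot: [1.211, 1.207, -1.208]
ft_force: [1.2, -0.7, 1.8]
width: 0.0006
time_s: 3.4
tcp_pos: [0.5353, 0.0413, 0.0938]
eef_rot: [1.211, 1.207, -1.208]
ft_force: [2.1, -0.9, 3.0]
width: 0.0004
```

```bash
python3 -m crank '[-1,0.008,0,0,0,-1,0.008,0,0,0,-1,0,0,0,0,-1,0,0,0,0]'
python3 -m crank '[-1,0.004,0,0,0,-1,0,0,0,0,-1,0,0,0,0]'
```

```text
time_s: 3.8
tcp_pos: [0.5355, 0.0414, 0.092]
eef_rot: [1.211, 1.207, -1.208]
ft_force: [-6.6, -1.2, 30.7]
width: 0.0004
time_s: 4.1
tcp_pos: [0.5355, 0.0414, 0.0918]
eef_rot: [1.211, 1.207, -1.208]
ft_force: [-9.4, -1.2, 39.6]
width: 0.0001
```

The button hit its stop: z is down 5 mm and the force climbed steeply to 30–40 N. Releasing now, then I'll check the button is back up.

```bash
python3 -m crank '[-1,-0.02,0,0,0,-1,-0.1,0,0,0,-1,-0.15,0,0,0,-1,0,0,-0.18,0,-1,0,0,-0.18,0]'
python3 -m crank '[-1,0.13,0,0,0,-1,0.13,0,0,0,-1,0.1,0,0,0,-1,0,0,0,0,-1,0,0,0,0]'
python3 - <<'E'
from h import *
s=manip.get_state(); print(s["tcp_pos"],s["ft_force"],s["joint_pos"])
i,d=manip.get_image("scene"); cv2.imwrite("pics/scene2.png",i[:,:,::-1]);np.save("pics/scene2.npy",d)
i=cv2.imread("pics/scene2.png"); cv2.imwrite("pics/c2.png",cv2.resize(i[120:250,260:400],None,fx=4,fy=4,interpolation=cv2.INTER_CUBIC))
E
```

```text
time_s: 4.6
tcp_pos: [0.5348, 0.1307, 0.1566]
eef_rot: [1.213, 1.206, -1.212]
ft_force: [0.6, -0.2, -0.4]
width: 0.0003
time_s: 5.1
tcp_pos: [0.5339, 0.1312, 0.0657]
eef_rot: [1.209, 1.21, -1.211]
ft_force: [0.3, 0.1, 0.1]
width: 0.0005
[0.53389861 0.13118913 0.06567922] [0.30211215 0.09173145 0.10994466] [-0.17366236  0.62778693 -0.19459312  1.90275012  0.1936282   0.6305322
 -2.06067158]
```

View pics/c2.png

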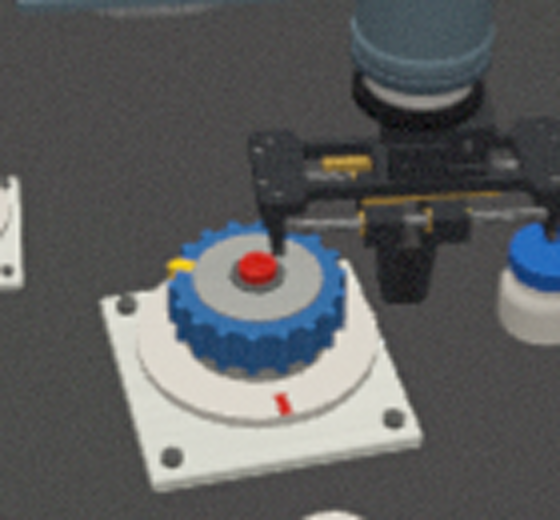

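The vent is back up and the ring hasn't moved. The fingertip is beside the ring on its +y side at crop (405,295). Joint 7 is at -2.06, near its limit, so I'll turn the tool -90° to centre it. That also makes tool y = world y and tool z = world x.

```bash
python3 -m crank '[-1,0,0,0,-0.0227,-1,0,0,0,-0.0227,-1,0,0,0,-0.0227,-1,0,0,0,-0.0227,-1,0,0,0,-0.0227]'
python3 -m crank '[-1,0,0,0,-0.0227,-1,0,0,0,-0.0227,-1,0,0,0,-0.0227,-1,0,0,0,-0.0227,-1,0,0,0,-0.0227]'
python3 -m crank '[-1,0,0,0,-0.023,-1,0,-0.04,0,0,-1,0,0,0,0]'
python3 - <<'E'
from h import *
from scipy.spatial.transform import Rotation as R
s=manip.get_state(); M=R.from_rotvec(s["eef_rot"]).as_matrix(); print(np.round(M,3),s["tcp_pos"],s["joint_pos"],s["ft_force"])
E
```

```text
time_s: 5.65
tcp_pos: [0.5356, 0.1312, 0.0676]
eef_rot: [0.667, 1.463, -0.665]
ft_force: [0.9, 0.6, 0.0]
width: 0.0003
time_s: 6.15
tcp_pos: [0.5356, 0.131, 0.0675]
eef_rot: [0.11, 1.565, -0.11]
ft_force: [-0.3, -0.1, -0.6]
width: 0.0005
time_s: 6.45
tcp_pos: [0.5352, 0.1189, 0.0665]
eef_rot: [0.004, 1.57, -0.007]
ft_force: [0.4, -0.9, -0.8]
width: 0.0006
[[ 0.001  0.007  1.   ]
 [-0.002  1.    -0.007]
 [-1.    -0.002  0.001]] [0.53517322 0.11891566 0.066492  ] [ 0.13596411  0.69436807 -0.58081096  1.89120767  0.56229305  0.72328736
 -0.77942758] [ 0.43959113 -0.8943388  -0.78236224]
```

```bash
python3 -m crank '[-1,0,-0.02,0,0,-1,0,-0.012,0,0,-1,0,0,0,0]'
python3 -m crank '[-1,0,-0.008,0,0,-1,0,0,0,0]'
python3 -m crank '[-1,0,-0.008,0,0,-1,0,0,0,0]'
```

```text
time_s: 6.75
tcp_pos: [0.5344, 0.1125, 0.0658]
eef_rot: [0.001, 1.571, -0.002]
ft_force: [-0.7, -0.2, 0.6]
width: 0.0002
time_s: 6.95
tcp_pos: [0.5343, 0.1112, 0.0657]
eef_rot: [0.001, 1.571, -0.001]
ft_force: [0.6, -0.2, -0.5]
width: 0.0004
time_s: 7.15
tcp_pos: [0.5343, 0.1091, 0.0656]
eef_rot: [0.001, 1.571, -0.001]
ft_force: [-0.1, 0.1, -0.8]
width: 0.0008
```

```bash
python3 -m crank '[-1,0,-0.008,0,0,-1,0,0,0,0]'
python3 -m crank '[-1,0,-0.008,0,0,-1,0,0,0,0]'
python3 -m crank '[-1,0,-0.008,0,0,-1,0,0,0,0]'
```

```text
time_s: 7.35
tcp_pos: [0.5343, 0.107, 0.0656]
eef_rot: [0.001, 1.571, -0.001]
ft_force: [0.2, -0.6, -0.1]
width: 0.0001
time_s: 7.55
tcp_pos: [0.5343, 0.1059, 0.0658]
eef_rot: [0.001, 1.571, 0.0]
ft_force: [1.1, 2.2, 0.2]
width: 0.0005
time_s: 7.75
tcp_pos: [0.5343, 0.1058, 0.0658]
eef_rot: [0.002, 1.57, 0.004]
ft_force: [0.2, 7.0, -2.4]
width: 0.0006
```

Contact at y=0.106, 64.4 mm from the axis, which is the 56 mm ridge radius plus a half-width of about 9 mm as expected. Starting the anticlockwise roll along the rim from the +y side.

```bash
python3 -m crank '[-1,0,0,-0.044,0,-1,0,-0.007,-0.055,0,-1,0,-0.021,-0.051,0]'
python3 -m crank '[-1,0,-0.034,-0.044,0,-1,0,-0.044,-0.034,0,-1,0,-0.051,-0.021,0,-1,0,-0.055,-0.007,0,-1,0,0,0,0]'
python3 - <<'E'
from h import *
s=manip.get_state(); print(s["tcp_pos"],s["ft_force"],s["joint_pos"])
i,d=manip.get_image("scene"); cv2.imwrite("pics/scene3.png",i[:,:,::-1])
i=cv2.imread("pics/scene3.png"); cv2.imwrite("pics/c3.png",cv2.resize(i[120:250,260:400],None,fx=4,fy=4,interpolation=cv2.INTER_CUBIC))
E
```

```text
time_s: 8.05
tcp_pos: [0.4979, 0.0978, 0.0663]
eef_rot: [0.001, 1.568, 0.002]
ft_force: [1.9, 4.4, -0.2]
width: 0.0004
time_s: 8.55
tcp_pos: [0.4644, 0.0496, 0.0649]
eef_rot: [-0.002, 1.581, -0.002]
ft_force: [-14.9, 1.0, 11.8]
width: 0.0004
[0.46444039 0.04964418 0.06488451] [-14.92114721   1.02992181  11.80388331] [ 0.27271534  0.60450092 -0.58958583  2.08590104  0.57089336  0.62440576
 -0.71400451]
```

View pics/c3.png

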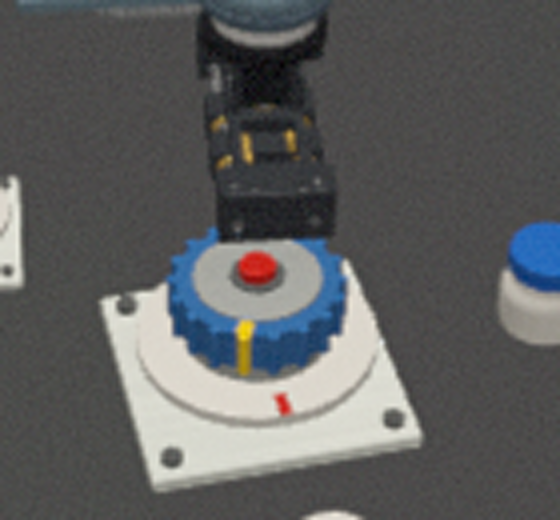

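```bash
python3 -m crank '[-1,0,-0.02,-0.018,0,-1,0,-0.05,0,0,-1,0,-0.055,0.007,0,-1,0,-0.051,0.021,0]'
python3 -m crank '[-1,0,-0.044,0.034,0,-1,0,-0.034,0.044,0,-1,0,-0.021,0.051,0,-1,0,-0.007,0.055,0,-1,0,0,0,0]'
python3 - <<'E'
from h import *
s=manip.get_state(); print(s["tcp_pos"],s["ft_force"],s["joint_pos"])
p=at("scene",321.5,201.7,.085)-np.array([.5345,.0415,0]); print("prev ring",p,np.arctan2(p[1],p[0])-.153+6.283)
i,d=manip.get_image("scene"); cv2.imwrite("pics/scene4.png",i[:,:,::-1])
i=cv2.imread("pics/scene4.png"); cv2.imwrite("pics/c4.png",cv2.resize(i[120:250,260:400],None,fx=4,fy=4,interpolation=cv2.INTER_CUBIC))
E
```

```text
time_s: 9.0
tcp_pos: [0.4691, 0.0054, 0.0651]
eef_rot: [-0.002, 1.577, -0.001]
ft_force: [-6.4, 0.5, 3.9]
width: 0.0003
time_s: 9.5
tcp_pos: [0.519, -0.025, 0.065]
eef_rot: [-0.0, 1.573, -0.008]
ft_force: [2.5, -8.8, -4.6]
width: 0.0004
[ 0.51898193 -0.02504125  0.06496551] [ 2.48072744 -8.83260827 -4.57666395] [ 0.40738481  0.66236381 -0.58000754  1.96262879  0.56978839  0.68594666
 -0.53557841]
prev ring [ 0.04398146 -0.01135256  0.085     ] 5.877392321095432
```

View pics/c4.png

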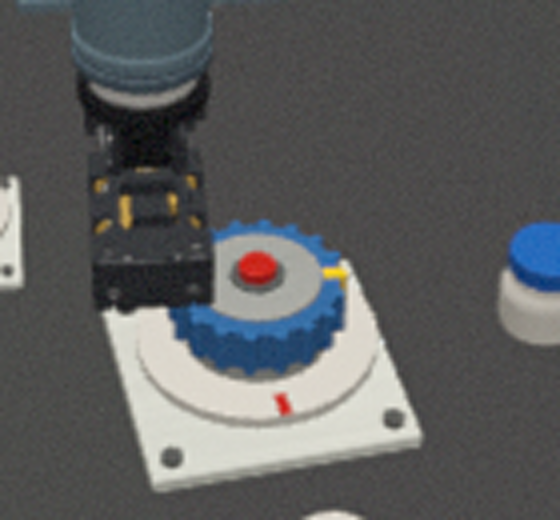

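The ridge has passed the mark once and is now at about +y, ring ≈7.8. I need about 4.8 rad more. Carrying on along the -y side and then the +x side.

```bash
python3 -m crank '[-1,0,0,0.066,0,-1,0,0,0.067,0,-1,0,0.007,0.055,0,-1,0,0.021,0.051,0,-1,0,0.034,0.044,0]'
python3 -m crank '[-1,0,0.044,0.034,0,-1,0,0.051,0.021,0,-1,0,0.055,0.007,0,-1,0,0,0,0]'
python3 - <<'E'
from h import *
s=manip.get_state(); print(s["tcp_pos"],s["ft_force"],s["joint_pos"])
i,d=manip.get_image("scene"); cv2.imwrite("pics/scene5.png",i[:,:,::-1])
i=cv2.imread("pics/scene5.png"); cv2.imwrite("pics/c5.png",cv2.resize(i[120:250,260:400],None,fx=4,fy=4,interpolation=cv2.INTER_CUBIC))
E
```

```text
time_s: 10.05
tcp_pos: [0.5901, -0.0062, 0.0655]
eef_rot: [0.001, 1.571, -0.003]
ft_force: [-0.0, 0.7, 0.5]
width: 0.0002
time_s: 10.45
tcp_pos: [0.6048, 0.0367, 0.066]
eef_rot: [-0.001, 1.571, 0.004]
ft_force: [-0.8, -0.2, -0.2]
width: 0.0005
[0.60477203 0.03671788 0.06599764] [-0.81299684 -0.15923704 -0.24042485] [ 0.27645346  0.76938191 -0.58041126  1.7374005   0.55514961  0.80407664
 -0.56638319]
```

View pics/c5.png

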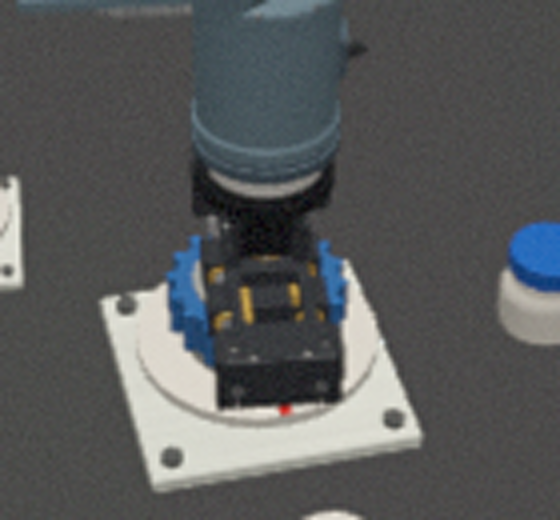

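```bash
python3 -m crank '[-1,0,0.02,-0.008,0,-1,0,0.03,-0.004,0]'
python3 -m crank '[-1,0,0.022,0,0,-1,0,0.055,-0.007,0,-1,0,0.051,-0.021,0]'
python3 - <<'E'
from h import *
s=manip.get_state(); print(s["tcp_pos"],s["ft_force"],s["joint_pos"])
i,d=manip.get_image("scene"); cv2.imwrite("pics/scene6.png",i[:,:,::-1])
i,d=manip.get_image("top"); cv2.imwrite("pics/top6.png",i[:,:,::-1])
i=cv2.imread("pics/scene6.png"); cv2.imwrite("pics/c6.png",cv2.resize(i[120:250,260:400],None,fx=4,fy=4,interpolation=cv2.INTER_CUBIC))
i=cv2.imread("pics/top6.png"); cv2.imwrite("pics/d6.png",cv2.resize(i[165:285,262:382],None,fx=5,fy=5,interpolation=cv2.INTER_CUBIC))
E
```

```text
time_s: 10.7
tcp_pos: [0.6032, 0.0429, 0.0659]
eef_rot: [0.001, 1.568, -0.004]
ft_force: [4.2, -2.8, -0.3]
width: 0.0008
time_s: 11.0
tcp_pos: [0.5958, 0.077, 0.066]
eef_rot: [0.001, 1.569, -0.002]
ft_force: [2.8, -2.7, 1.0]
width: 0.0005
[0.59582736 0.07697974 0.06596141] [ 2.7905935  -2.65627481  0.98364046] [ 0.20709083  0.76141113 -0.57737186  1.75248361  0.55680598  0.79538606
 -0.64629385]
```

View pics/c6.png

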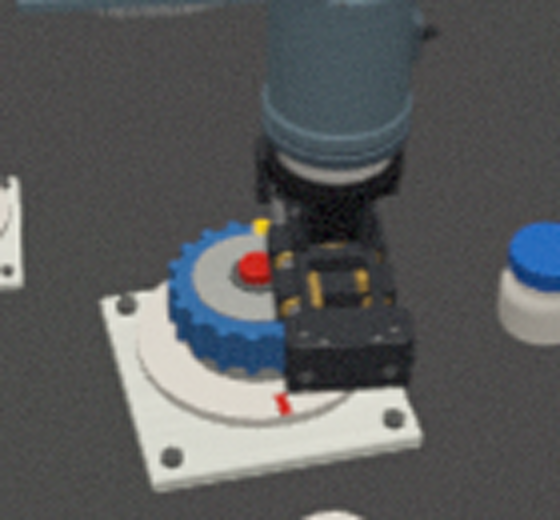

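View pics/d6.png

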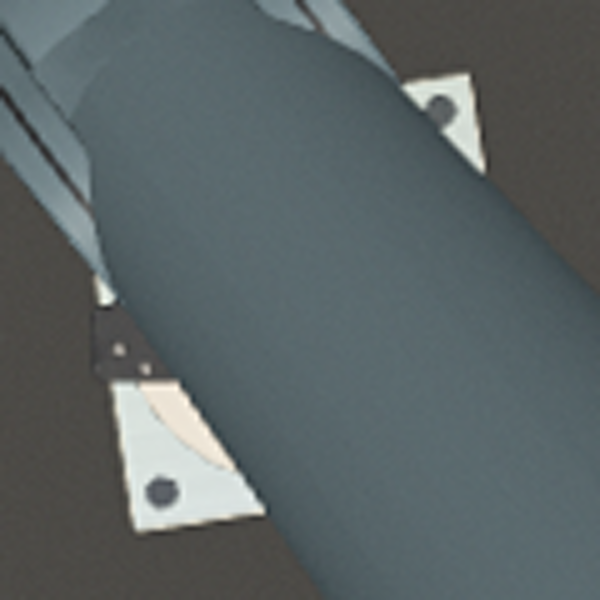

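The yellow ridge is now at the far side, around 170°, so the ring is near 9.1. It slipped somewhat along the last stretch because the contact was light. Continuing with a little more press.

```bash
python3 -m crank '[-1,0,0.038,-0.04,0,-1,0,0.034,-0.044,0,-1,0,0.021,-0.051,0,-1,0,0.007,-0.055,0]'
python3 -m crank '[-1,0,-0.004,-0.05,0,-1,0,0,-0.05,0]'
python3 - <<'E'
from h import *
s=manip.get_state(); print(s["tcp_pos"],s["ft_force"],s["joint_pos"])
i,d=manip.get_image("scene"); cv2.imwrite("pics/scene7.png",i[:,:,::-1])
i=cv2.imread("pics/scene7.png"); cv2.imwrite("pics/c7.png",cv2.resize(i[120:250,260:400],None,fx=4,fy=4,interpolation=cv2.INTER_CUBIC))
E
```

```text
time_s: 11.5
tcp_pos: [0.5479, 0.1048, 0.0662]
eef_rot: [0.002, 1.568, 0.003]
ft_force: [3.2, 2.4, -0.2]
width: 0.0003
time_s: 11.7
tcp_pos: [0.5224, 0.1051, 0.0662]
eef_rot: [0.003, 1.569, 0.006]
ft_force: [2.3, 4.9, -0.2]
width: 0.0007
[0.52239434 0.10512579 0.06623662] [ 2.25907044  4.94740891 -0.23750826] [ 0.16929015  0.67649537 -0.58726881  1.93240897  0.56301228  0.69704534
 -0.7570472 ]
```

View pics/c7.png

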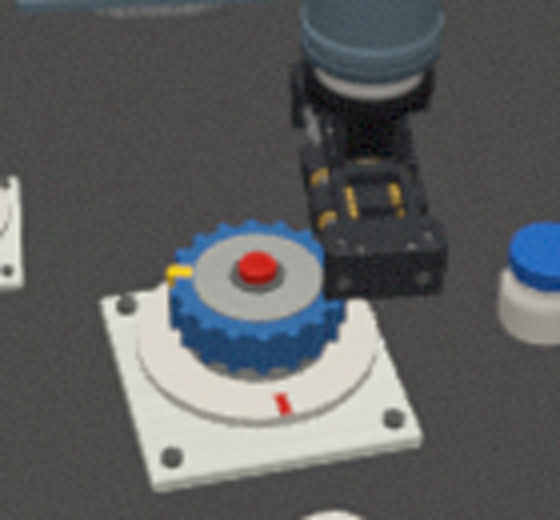

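```bash
python3 -m crank '[-1,0,0,-0.012,0,-1,0,-0.007,-0.055,0,-1,0,-0.021,-0.051,0,-1,0,-0.034,-0.044,0,-1,0,0,0,0]'
cat > meas.py <<'E'
from h import *
import sys
def yel(i):
    hsv=cv2.cvtColor(i,cv2.COLOR_BGR2HSV)
    return ((hsv[...,0]>20)&(hsv[...,0]<35)&(hsv[...,1]>150)&(hsv[...,2]>110))
def ringfit(i,ax=(.5345,.0415),a0=.153,box=(295,155,352,225)):
    # matches visible yellow centroid (scene view) against a model of the ridge: top strip r41-56 and outer face z55-85
    m=yel(i); u,v,n=cent(m,box); best=None
    T=cam("scene")[2]; c=T[:3,3]
    for t in np.linspace(-np.pi,np.pi,721):
        d=np.array([np.cos(t),np.sin(t)]); e=np.array([-d[1],d[0]])
        pts=[]
        for w in (-.004,0,.004):
            for r in np.linspace(.041,.056,8): pts.append((*(ax+d*r+e*w),.085))
        p=np.array([proj("scene",q) for q in pts])
        area_top=cv2.contourArea(cv2.convexHull(p.astype(np.float32))); ct=p.mean(0)
        q=np.array([proj("scene",(*(np.array(ax)+d*.056+e*w),z)) for w in(-.004,0,.004) for z in np.linspace(.055,.085,8)])
        vis=d@(c[:2]-np.array(ax)-d*.056)>0
        af=cv2.contourArea(cv2.convexHull(q.astype(np.float32))) if vis else 0
        cc=(ct*area_top+q.mean(0)*af)/(area_top+af)
        er=np.hypot(*(cc-(u,v)))
        if best is None or er<best[0]: best=(er,t)
    return u,v,n,best[0],best[1],best[1]-a0
E
python3 - <<'E'
from meas import *
for k in (0,3,4,7): print(k,np.round(ringfit(cv2.imread(f"pics/scene{k}.png")),3))
s=manip.get_state(); print(s["tcp_pos"],s["ft_force"],s["joint_pos"])
i,d=manip.get_image("scene"); cv2.imwrite("pics/scene8.png",i[:,:,::-1])
i=cv2.imread("pics/scene8.png"); print(np.round(ringfit(i),3)); cv2.imwrite("pics/c8.png",cv2.resize(i[120:250,260:400],None,fx=4,fy=4,interpolation=cv2.INTER_CUBIC))
E
```

```text
time_s: 12.25
tcp_pos: [0.4798, 0.0855, 0.0655]
eef_rot: [-0.0, 1.574, -0.001]
ft_force: [0.9, -0.2, -0.2]
width: 0.001Traceback (most recent call last):
  File "<stdin>", line 2, in <module>
  File "meas.py", line 17, in ringfit
    q=np.array([proj("scene",(*(np.array(ax)+d*.056+e*w),z)) for w in(-.004,0,.004) for z in np.linspace(.055,.085,8)])
                ~~~~^^^^^^^^^^^^^^^^^^^^^^^^^^^^^^^^^^^^^^^^
  File "h.py", line 15, in proj
    K,k1,T=cam(n); q=T[:3,:3].T@(np.asarray(p)-T[:3,3]); x=q[:2]/q[2]; x=x*(1+k1*(x@x))
           ~~~^^^
  File "h.py", line 4, in cam
    c=manip.camera_info(n); return np.array(c["mtx"]),c["k1"],np.array(c["T"])
ValueError: time passes only in moves, steps and waits
```

Too many camera_info calls; I'll cache the calibration.

```bash
sed -i 's/^def cam(n):/import functools\n@functools.lru_cache(None)\ndef cam(n):/' h.py
python3 - <<'E'
from meas import *
for k in (0,3,4,7): print(k,np.round(ringfit(cv2.imread(f"pics/scene{k}.png")),3))
s=manip.get_state(); print(s["time_s"],s["tcp_pos"],s["ft_force"],s["joint_pos"])
i,d=manip.get_image("scene"); cv2.imwrite("pics/scene8.png",i[:,:,::-1])
i=cv2.imread("pics/scene8.png"); print(np.round(ringfit(i),3)); cv2.imwrite("pics/c8.png",cv2.resize(i[120:250,260:400],None,fx=4,fy=4,interpolation=cv2.INTER_CUBIC))
E
```

```text
0 [304.    186.     13.      1.234  -1.868  -2.021]
3 [ 3.21389e+02  1.99250e+02  3.60000e+01  7.82800e+00 -2.88000e-01
 -4.41000e-01]
4 [334.154 183.154  13.      4.594   2.4     2.247]
7 [313.211 183.947  19.      4.68   -2.452  -2.605]
12.25 [0.47976927 0.08545812 0.06549362] [ 0.92048117 -0.19012537 -0.23589404] [ 0.19848102  0.62414999 -0.58707715  2.04194176  0.57010017  0.64279061
 -0.77226837]
[313.205 194.128  39.      8.676  -1.152  -1.305]
```

View pics/c8.png

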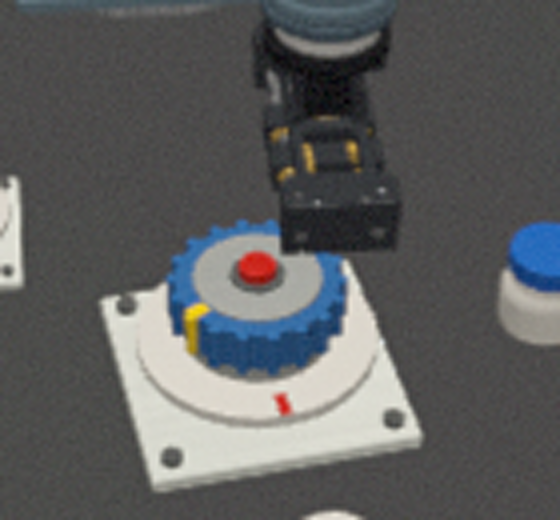

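```bash
python3 -m crank '[-1,0,-0.046,-0.03,0,-1,0,-0.051,-0.021,0,-1,0,0,0,0]'
python3 - <<'E'
from meas import *
for (u,v) in ((308,199.5),): 
    p=at("scene",u,v,.085)-np.array([.5345,.0415,0]);print(p,np.hypot(*p[:2]),np.degrees(np.arctan2(p[1],p[0])-.153))
s=manip.get_state(); print(s["time_s"],s["tcp_pos"],s["ft_force"])
i,d=manip.get_image("scene"); cv2.imwrite("pics/scene9.png",i[:,:,::-1])
i=cv2.imread("pics/scene9.png"); cv2.imwrite("pics/c9.png",cv2.resize(i[160:240,280:380],None,fx=7,fy=7,interpolation=cv2.INTER_CUBIC))
E
```

```text
time_s: 12.6
tcp_pos: [0.4676, 0.0604, 0.0654]
eef_rot: [0.0, 1.574, -0.002]
ft_force: [-5.0, -0.5, 4.2]
width: 0.0005
[ 0.03358163 -0.04279183  0.085     ] 0.0543954668690459 -60.642592856048076
12.6 [0.46761651 0.06041809 0.06537383] [-5.03304769 -0.53078081  4.15550077]
```

View pics/c9.png

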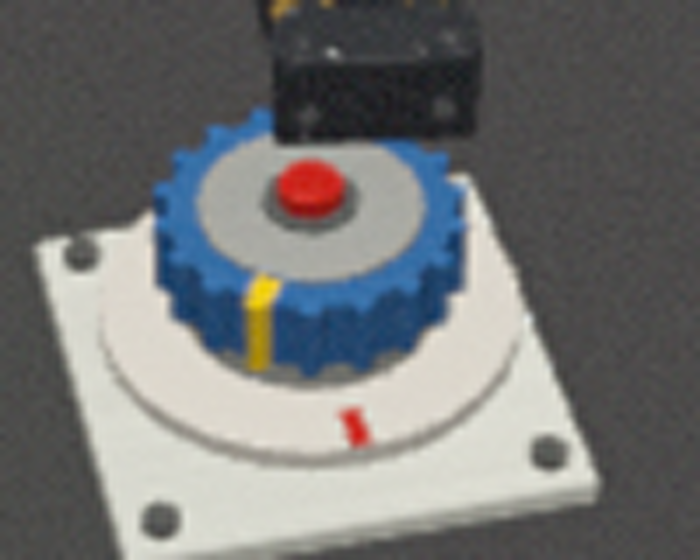

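```bash
python3 -m crank '[-1,0,-0.035,-0.006,0,-1,0,-0.035,0,0,-1,0,0,0,0]'
cat > look.py <<'E'
from meas import *
def look(k,pt=None):
    s=manip.get_state(); print(s["time_s"],s["tcp_pos"],s["ft_force"])
    i,d=manip.get_image("scene"); cv2.imwrite(f"pics/scene{k}.png",i[:,:,::-1])
    i=cv2.imread(f"pics/scene{k}.png"); cv2.imwrite(f"pics/c{k}.png",cv2.resize(i[160:240,280:380],None,fx=7,fy=7,interpolation=cv2.INTER_CUBIC))
def ang(cx,cy):
    u=280+(cx-3)/7; v=160+(cy-3)/7; p=at("scene",u,v,.085)-np.array([.5345,.0415,0]); return np.hypot(*p[:2]),np.degrees(np.arctan2(p[1],p[0])-.153)
E
python3 -c "
from look import *
print(ang(258,303)); look(10)"
```

```text
time_s: 12.95
tcp_pos: [0.4634, 0.0439, 0.0649]
eef_rot: [-0.001, 1.579, -0.002]
ft_force: [-13.7, 1.6, 11.3]
width: 0.0004
(np.float64(0.0526226306405694), np.float64(-35.546403574582634))
12.95 [0.46335098 0.0439122  0.0649003 ] [-13.72359302   1.62208363  11.31957858]
```

View pics/c10.png

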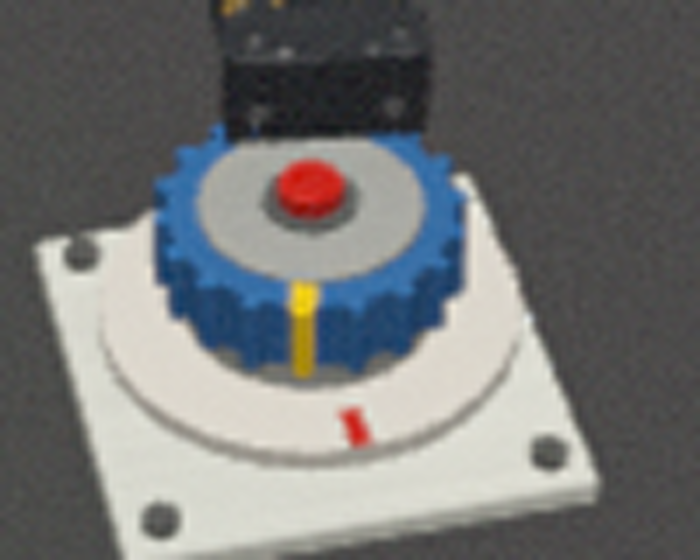

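```bash
python3 -m crank '[-1,0,-0.02,-0.006,0,-1,0,-0.02,0,0,-1,0,0,0,0]'
python3 -c "
from look import *
print(ang(303,312)); look(11)"
```

```text
time_s: 13.3
tcp_pos: [0.4628, 0.0335, 0.0649]
eef_rot: [-0.001, 1.578, -0.002]
ft_force: [-10.9, 0.4, 8.1]
width: 0.0004
(np.float64(0.053450206699098994), np.float64(-18.377201322303012))
13.3 [0.46275767 0.0335437  0.06492927] [-10.90600363   0.40272118   8.05350636]
```

View pics/c11.png

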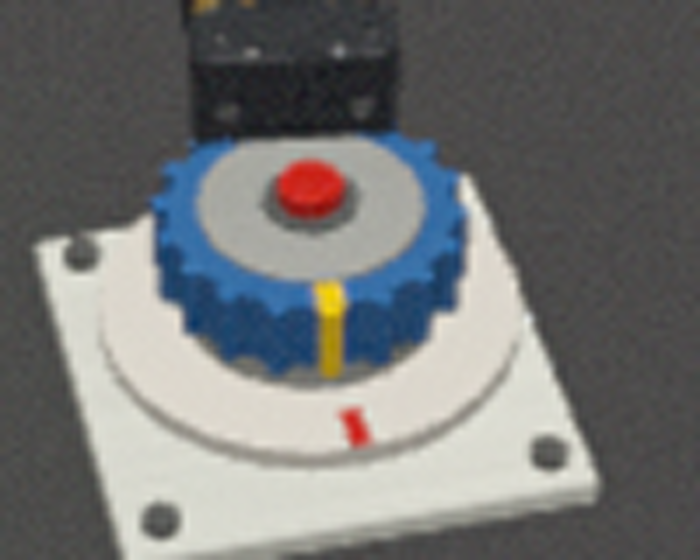

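```bash
python3 -m crank '[-1,0,-0.012,-0.002,0,-1,0,-0.01,0,0,-1,0,0,0,0]'
python3 -c "
from look import *
print(ang(330,311)); look(12)"
```

```text
time_s: 13.65
tcp_pos: [0.4631, 0.0282, 0.065]
eef_rot: [-0.001, 1.576, -0.002]
ft_force: [-7.5, 1.2, 5.6]
width: 0.0001
(np.float64(0.05297991819208564), np.float64(-8.52526395094742))
13.65 [0.46312232 0.02819501 0.06501038] [-7.53611081  1.1825123   5.59219181]
```

View pics/c12.png

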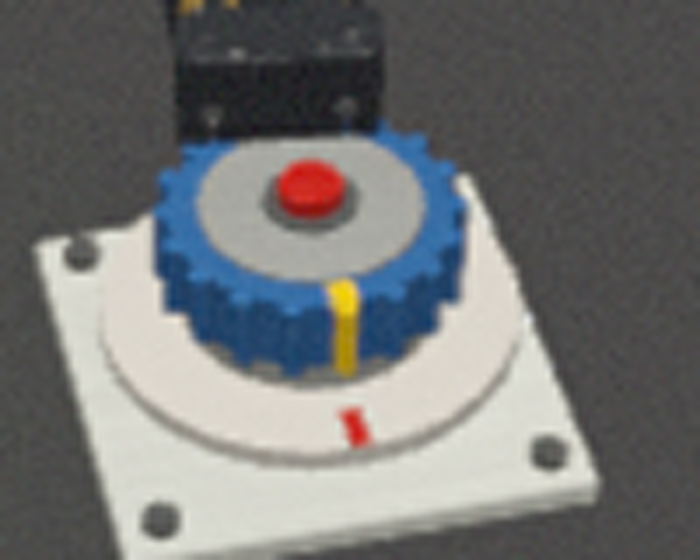

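```bash
cat > fine.py <<'E'
from meas import *
def fine(f):
    i=cv2.imread(f); hsv=cv2.cvtColor(i,cv2.COLOR_BGR2HSV)
    red=((hsv[...,0]<8)|(hsv[...,0]>172))&(hsv[...,1]>110)&(hsv[...,2]>90)
    mu,mv,n=cent(red,(318,214,345,230)); vu,vv,n2=cent(red,(312,178,335,194))
    m=at("scene",mu,mv,.040); vt=at("scene",vu,vv,.096)
    print("scene mark",m,n,"vent",vt,n2,"r",np.hypot(*(m-vt)[:2]),"ang",np.arctan2(*(m-vt)[1::-1]))
    y=yel(i); yu,yv,ny=cent(y,(300,197,345,222)); 
    ax=vt[:2]
    for z in (.060,.070):  # per-height rows of the outer face
        pass
    # face: for each image row in lower part, intersect with cylinder r=56
    A=[]
    vs,us=np.nonzero(y[203:218,300:345])
    for u,v in zip(us+300,vs+203):
        o,d=ray("scene",u,v); a=d[:2]@d[:2]; b=(o[:2]-ax)@d[:2]; c=(o[:2]-ax)@(o[:2]-ax)-.056**2
        D=b*b-a*c
        if D<0: continue
        t=(-b-np.sqrt(D))/a; p=o+d*t
        if .055<p[2]<.086: A.append(np.arctan2(p[1]-ax[1],p[0]-ax[0]))
    print("yel face ang",np.mean(A),len(A),"-> minus mark deg",np.degrees(np.mean(A)-np.arctan2(*(m-vt)[1::-1])))
E
python3 -c "
from fine import *
for k in (10,11,12): fine(f'pics/scene{k}.png')"
```

```text
scene mark [0.59898958 0.05001783 0.04      ] 14 vent [0.5373256  0.03943783 0.096     ] 65 r 0.06256502522282685 ang 0.16992059990661945
yel face ang -0.12644712681130468 23 -> minus mark deg -16.980619924823618
scene mark [0.59968388 0.05001218 0.04      ] 13 vent [0.5373256  0.03943783 0.096     ] 65 r 0.06324849107405188 ang 0.16797624993666066
yel face ang 0.04386740807311273 23 -> minus mark deg -7.110912839037843
scene mark [0.59968388 0.05001218 0.04      ] 13 vent [0.5373197  0.03962104 0.096     ] 64 r 0.0632239391429002 ang 0.16510356033151605
yel face ang 0.13071683213309043 23 -> minus mark deg -1.9702143970332846
```

About -2° left by the scene view, within its uncertainty. I'll back off radially, go clear, and check with the overhead camera.

```bash
python3 -m crank '[-1,0,0,-0.03,0,-1,0,0,-0.05,0,-1,-0.19,0,0,0,-1,-0.19,0,0,0,-1,0,-0.19,0,0]'
python3 -m crank '[-1,0,-0.19,0,0,-1,0,-0.19,0,0,-1,0,-0.19,0,0,-1,0,-0.19,0,0,-1,0,0,0,0]'
cat > topm.py <<'E'
from meas import *
def topm(f):
    i=cv2.imread(f); hsv=cv2.cvtColor(i,cv2.COLOR_BGR2HSV)
    # intensity-weighted centroids on upscaled patch
    big=cv2.resize(i,None,fx=4,fy=4,interpolation=cv2.INTER_CUBIC); hb=cv2.cvtColor(big,cv2.COLOR_BGR2HSV)
    red=((hb[...,0]<8)|(hb[...,0]>172))&(hb[...,1]>120)&(hb[...,2]>90)
    ye=(hb[...,0]>20)&(hb[...,0]<35)&(hb[...,1]>120)&(hb[...,2]>110)
    def c(m,b): u,v,n=cent(m,tuple(4*x for x in b)); return (u-1.5)/4,(v-1.5)/4,n/16
    V=c(red,(308,210,336,240)); M=c(red,(308,180,330,201)); Y=c(ye,(270,180,370,270))
    v,m,y=at("top",*V[:2],.097),at("top",*M[:2],.040),at("top",*Y[:2],.085)
    print("px",np.round([V,M,Y],2).tolist()); print(v,m,y,"r",np.hypot(*(m-v)[:2]),np.hypot(*(y-v)[:2]))
    print("mark",np.arctan2(*(m-v)[1::-1]),"yel",np.arctan2(*(y-v)[1::-1]),"diff deg",np.degrees(np.arctan2(*(y-v)[1::-1])-np.arctan2(*(m-v)[1::-1])))
E
python3 - <<'E'
from topm import *
s=manip.get_state(); print(s["time_s"],s["tcp_pos"],s["ft_force"],s["joint_pos"])
i,d=manip.get_image("top"); cv2.imwrite("pics/top13.png",i[:,:,::-1])
topm("pics/top0.png"); topm("pics/top13.png")
i=cv2.imread("pics/top13.png"); cv2.imwrite("pics/d13.png",cv2.resize(i[165:285,262:382],None,fx=5,fy=5,interpolation=cv2.INTER_CUBIC))
E
```

```text
time_s: 14.2
tcp_pos: [0.4507, -0.0136, 0.1663]
eef_rot: [-0.005, 1.559, 0.008]
ft_force: [1.4, -1.2, 0.1]
width: 0.0003
time_s: 14.7
tcp_pos: [0.4448, -0.2166, 0.1605]
eef_rot: [0.006, 1.571, -0.012]
ft_force: [-0.1, 0.8, -0.5]
width: 0.0006
14.7 [ 0.44480526 -0.21662345  0.1604883 ] [-0.14853198  0.78149446 -0.54823356] [ 0.89201625  0.46876047 -0.66173914  1.9804065   0.39423255  0.81979678
 -0.00327182]
px [[321.41, 223.71, 118.88], [316.76, 192.34, 25.88], [344.56, 231.45, 28.88]]
[0.53456026 0.04192607 0.097     ] [0.60074041 0.05194542 0.04      ] [ 0.5195337  -0.00301809  0.085     ] r 0.06693428642797025 0.04738960717123524
mark 0.15025408154219685 yel -1.893451357323202 diff deg -117.09569621491903
px [[321.42, 223.71, 118.56], [316.61, 191.86, 22.75], [317.9, 199.79, 29.06]]
[0.5345544  0.04191267 0.097     ] [0.60171564 0.05226024 0.04      ] [0.58186979 0.04873207 0.085     ] r 0.06795369466271499 0.04780428759639616
mark 0.15286850509736888 yel 0.14314060362946202 diff deg -0.5573676976301815
```

View pics/d13.png

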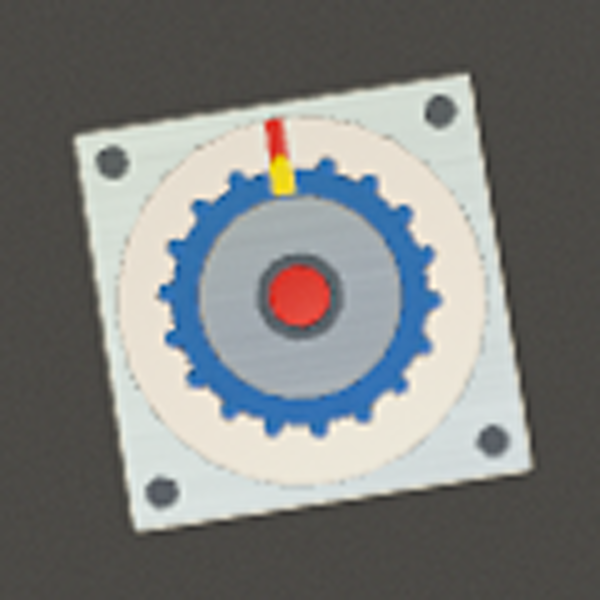

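The overhead view shows the yellow ridge at crop (284,175) directly in line with the red mark at (277,138). The difference is about -0.6°. Last checks before handing in are the bystanders and the vent.

```bash
python3 - <<'E'
from h import *
a=cv2.imread("pics/top0.png");b=cv2.imread("pics/top13.png")
for n,(x0,y0,x1,y1) in dict(jar=(290,95,335,140),tub=(205,225,255,268),beaker=(410,185,455,223)).items():
    print(n,cv2.absdiff(a[y0:y1,x0:x1],b[y0:y1,x0:x1]).mean(),cv2.phaseCorrelate(a[y0:y1,x0:x1,1].astype(float),b[y0:y1,x0:x1,1].astype(float)))
i,d=manip.get_image("scene"); cv2.imwrite("pics/scene14.png",i[:,:,::-1])
_,d=manip.get_image("top"); print("vent top",np.median([dep("top",u,v,d)[2] for u in range(319,324) for v in range(222,227)]))
s=manip.get_state(); print(s["time_s"],s["ft_force"],np.abs(s["qvel"]).max())
from fine import fine; fine("pics/scene14.png")
E
```

```text
jar 1.011522633744856 ((0.5084441475363342, 0.4551235546623218), 1.0058261159697817)
tub 1.1534883720930234 ((0.007243870791313611, 0.49724926752084997), 0.9803235095445008)
beaker 1.090253411306043 ((0.48678589979766684, 0.02819608960500375), 0.9943163960827561)
vent top 0.09731825546448059
14.85 [-0.38533249  0.51992746  0.02785773] 0.023750243499063333
scene mark [0.60019409 0.04983468 0.04      ] 12 vent [0.5373256  0.03943783 0.096     ] 65 r 0.06372237265925644 ang 0.1638912978673856
yel face ang 0.13406000895649234 23 -> minus mark deg -1.709206952029598
```

View pics/scene14.png

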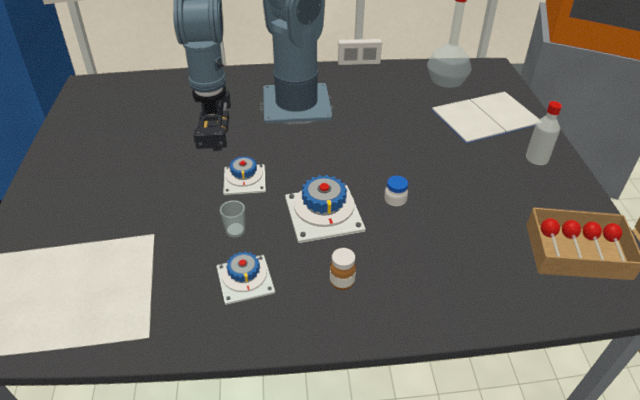

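The jar, tub and beaker are unmoved, with image differences at noise level. The vent is up, the ring is aligned and the arm is clear, so I'm handing in.

```bash
python3 -c "
from rig import manip
print(manip.finish_job())"
```

```text
the job is handed in; nothing more can be done
None
```

The job is done and handed in at about 15 s of the 72 s allowed; the rig gave no verdict.

- **Vent:** before touching the ring, I pressed the red button on the large holder down to its stop. It went down 5 mm and the force rose to about 40 N, well above the 4 N needed. That push was with the fingertips. After release it read 97.3 mm above the bench, so it is back up.
- **Ring:** I rolled the shut fingertips anticlockwise along the rim. The ring went from about 4.24 rad, past the red mark once, and stopped at the mark the second time. It slipped a little along one stretch where the contact was light, which only meant rolling further.
- **Alignment:** with the arm clear, the overhead camera puts the yellow ridge 0.6° short of the mark. The scene camera says 1.7° short. They disagree by about 1°; I trusted the overhead one and did not nudge the ring again.
- **Everything else:** the jar, beaker and tub look unmoved in before-and-after pictures. The arm was standing clear with about zero force when I handed in.

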